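# Lock the craft tray on its stand and sort the wood slices into it

### The job

Push the tray on the wooden stand fully home into the corner, square against both fences, then lock it down: put the T-key through the slot at the tray's bare end until its collar sits on the tray, and turn it a quarter turn so that it cannot come out. Only after that, lay every wood slice that is on the table flat in a pocket of the tray, one to a pocket, the large ones in the wide row and the small ones in the narrow row. Leave the pine cones, the mug and the tub alone.

Things in the scene. Friction and masses are not known exactly. Their poses are not given: they have to be found in the camera images.
- stand: fixed low wooden stand, 230 (x) by 310 (y) mm; origin: centre of its underside, on the table. Deck top 40 mm above the table, deck 12 mm thick, open space beneath. Fences 20 mm high, 15 mm thick stand on the deck along the whole +x edge (inner face x = +100 mm) and +y edge (inner face y = +140 mm); -x and -y edges are open
- stand_home (a point): point on the stand's deck (x +23, y +20, z +40 mm in the stand's frame, same axes) where the tray's origin lies when the tray touches both fences. A slot 62 (x) by 26 (y) mm through the deck then lies exactly under the tray's slot
- tray: loose plywood tray on the deck, 154 (x) by 240 (y) mm, 12 mm slab plus battens 6 mm high, about 0.4 kg; origin: centre of its underside. Starts 15 to 50 mm short of each fence, within 6 degrees of the stand's axes; slides by 2 to 5 N. Battens make two rows of pockets from y = -60 to +120 mm; the bare -y end has the slot
- tray_slot (a point): centre of the tray's slot, at the slab's top face (x 0, y -90, z +12 mm in the tray's frame, same axes). The slot is 58 mm long along x, 22 mm wide along y, right through the slab
- wide_row (a point): middle of the wide row's floor (x +38, y +30, z +12 mm in the tray's frame, same axes): 2 pockets 66 (x) by 81 (y) mm, centres at tray y = -13.5 and +73.5 mm, battens round them 6 mm high and 6 mm wide
- narrow_row (a point): middle of the narrow row's floor (x -46, y +30, z +12 mm in the tray's frame, same axes): 3 pockets 50 (x) by 52 (y) mm, centres at tray y = -28, +30 and +88 mm, battens round them 6 mm high and 6 mm wide
- holder: fixed wooden block 90 (x) by 60 (y) mm, 50 mm high, in whose slot (along its x) the key stands at the start, hung by its collar, key origin 50 mm above the table; origin: centre of its underside
- key: loose upright wooden T-key, 0.1 kg; origin: centre of the collar's underside, x along head and handle. Collar 40 mm wide, z 0 to 6 mm. Handle: bar 56 (x) by 16 (y) mm, z 6 to 50. Shank 13 mm thick. T-head: bar 50 (x) by 14 (y) mm, z -41 to -29. With the collar down on the home tray the head is 5 mm clear below the deck and free to turn; crosswise it cannot come out
- large1: large slice of a branch, a disc 58 mm in diameter and 28 mm thick, bark round the side, lying flat on the table at the start; origin: centre of its underside, z up. May be absent
- large2: large slice of a branch, a disc 58 mm in diameter and 28 mm thick, bark round the side, lying flat on the table at the start; origin: centre of its underside, z up. May be absent
- small1: small slice of a branch, like the large ones but 42 mm in diameter, also 28 mm thick, lying flat; origin: centre of its underside, z up. May be absent
- small2: small slice of a branch, like the large ones but 42 mm in diameter, also 28 mm thick, lying flat; origin: centre of its underside, z up. May be absent
- small3: small slice of a branch, like the large ones but 42 mm in diameter, also 28 mm thick, lying flat; origin: centre of its underside, z up. May be absent
- cone1: pine cone, 58 mm high, not to be disturbed; origin at the centre of its underside
- cone2: pine cone, 58 mm high, not to be disturbed; origin at the centre of its underside
- mug: white mug, 80 mm wide, 95 mm high, not to be disturbed; origin at the centre of its underside
- tub: white tub with a blue lid, 100 mm wide, 75 mm high, not to be disturbed; origin at the centre of its underside
Not all that is in view belongs to the job. What is shaped like the large2 but purple is not meant.

How it is judged:
By the outcome, as a careful person would: the job done as asked, in the order asked, and still so for the second after the job is handed in, with the robot touching nothing.
Of large1, large2, small1, small2, small3 only 3 to 5 are there at a start; the rules pass over those that are not, and their reading is None.
At some moment in a run one of large1, large2, small1, small2, small3 may be knocked a few centimetres aside while the robot is not near it.
It also fails if it takes over 210 s, if anything falls off the work surface, if the arm or the gripper's body presses on something with over 40 N, if the wrist force passes 120 N, or if a joint passes its speed limit or range.

### The arm

A 7-joint arm with a two-finger parallel gripper is mounted at the origin on the work surface. World frame = base frame: x ahead of the robot, y to its left, z up, the work surface at z = 0. Lengths are in m, angles in rad, forces in N, time in s.
With the tool pointing down it reaches from about 0.375 to 0.925 m from the base axis. Payload 3.1 kg.
Tool frame: the origin (TCP) lies between the finger pads; the fingertips stand 19 mm ahead of it and the grasp point (between the pads) is the TCP; z points along the fingers, y is the line along which they close (so a half turn about z gives the same grasp; the last joint's range is limited). The gripper opens to 85 mm and grips with 20 to 120 N. Pads are 22 mm wide; open, the fingers measure 114 mm over their backs; the gripper's body (76 mm by 85 mm) begins 54 mm behind the grasp point. The pads swing forward as they close: fully open they stand 13 mm farther back than shut.
Start: joints at [-0.098, 0.383, 0.044, 1.598, -0.018, 1.161, -0.05], TCP at [0.65, 0, 0.25] pointing down, gripper open.
Joint ranges: [-2.61, 2.61], [-0.41, 2.15], [-1.48, 1.57], [0, 2.5], [-1.57, 4.71], [0.05, 1.97], [-2.85, 2.85]. Speed limits (rad/s): [2.79, 2.79, 3.14, 3.14, 3.14, 3.14, 3.14].

### API

Orientations are given as a unit quaternion [x, y, z, w].
In Python, from bench import move_ptp, movel, move_j, move_gripper, pause, inverse_kinematics, read_camera, camera_params, MotionError, sign_off, look_for, tip_of, read_time_s, read_qpos, read_joint_vel, read_effort, read_eef_pos, read_tcp_rot, read_ft_force, read_ft_torque, read_finger_gap, read_grasp_force gives the robot as it stands. Calls block until the motion is done:
- move_ptp(position, orientation): joint-space move of the TCP to a pose.
- movel(position, orientation=None, speed=0.15): straight line of the TCP; orientation=None keeps the orientation; speed is the mean speed in m/s.
- move_j(angles): joint-space move.
- move_gripper(opening, effort=None): finger opening in m; effort is the grip in N (None keeps the last); returns when the fingers have stopped.
- pause(seconds).
- inverse_kinematics(position, orientation): joint angles nearest the present ones, or None.
- read_camera(name): name is "scene" or "side" or "wrist"; returns the picture (384x512x3 uint8, red, green, blue); there is no depth.
- camera_params(name): a dict with "K" (3x3 intrinsics, pixels), "camera_from_world" (4x4, takes a point from world to camera coordinates). Camera axes: x right, y down, z forward; pixel columns grow to the right and rows downward; lengths in m; the calibration is good to about 2 mm. A picture is of the moment at which its call begins: read the wrist's pose just before it. camera_params takes no time and is no camera call; for the wrist camera it gives the pose at the moment of the call.
A pose or a line that the arm cannot do raises MotionError and nothing moves.
- sign_off(): hands the job in; it is judged then, once.
Trained networks look in the newest picture that a camera, given by its name, has taken for a name from the list of things; names that differ only in an ending like _2 or _b are one class to them, and where a whole thing is asked for, a point or a joint stands for the part that bears it (a point fixed in the world has none). Each returns a list of dicts, best first, with "confidence" (0 to 1); they miss things now and then, are a little off and sometimes report something else, mostly with a low value. They report only what shows in the picture. A call takes as long as a camera call. They do not tell look-alikes from the thing itself.
- look_for(camera, name): "at" ([column, row] in pixels, amid what is visible of it).
- tip_of(camera, name): "at" ([column, row] in pixels: a listed point, or the origin of a listed thing).
Readings, each from a call of its own:
- read_time_s(): time.
- read_qpos(): joint angles.
- read_joint_vel(): joint speeds.
- read_effort(): joint torques, N m.
- read_eef_pos(): TCP position.
- read_tcp_rot(): TCP orientation.
- read_ft_force(): force on the tool from outside, world axes, zero at the start.
- read_ft_torque(): the same for the moment, N m.
- read_finger_gap(): finger opening in m.
- read_grasp_force(): force on a finger pad.
Only numpy, scipy, OpenCV 4.12 (cv2) and the standard library are available. Lean on these libraries where they do the work, as an engineer would, in place of code of your own. Each camera call takes 0.05 s, during which the arm holds its last target. There are 200 camera calls.

## Working session

There is one attempt and no reset: what is moved stays moved. The work goes in short steps, each a Python script; the robot and the scene stay as the last script left them, time stands still between calls to the robot, and variables do not carry over. Pictures are saved under pics/ and viewed, at most 14 in all, crops included, and the job is handed in when it is done.

```bash
ls; mkdir -p pics; cat > h.py <<'E'
import numpy as np, cv2
from bench import *
from scipy.spatial.transform import Rotation as R
def snap(cam,fn=None):
    P=camera_params(cam); im=read_camera(cam)
    if fn: cv2.imwrite('pics/'+fn,cv2.cvtColor(np.array(im),cv2.COLOR_RGB2BGR))
    return np.array(im),P
def ray(P,uv,z):
    K=np.array(P['K']);T=np.array(P['camera_from_world'])
    d=T[:3,:3].T@np.linalg.solve(K,[uv[0],uv[1],1]); c=-T[:3,:3].T@T[:3,3]
    return c+d*(z-c[2])/d[2]
def proj(P,p):
    K=np.array(P['K']);T=np.array(P['camera_from_world'])
    q=K@(T[:3,:3]@np.array(p)+T[:3,3]); return q[:2]/q[2]
def down(yaw):
    # tool z down; tool y axis (closing line) at angle yaw from world +x
    z=np.array([0,0,-1.]);y=np.array([np.cos(yaw),np.sin(yaw),0]);x=np.cross(y,z)
    return R.from_matrix(np.c_[x,y,z]).as_quat()
E
python3 - <<'E'
from h import *
a,P=snap('scene','a.png'); 
for n in ['stand','tray','tray_slot','stand_home','wide_row','narrow_row','holder','key','large1','small1','cone1','mug','tub']:
    zz={'stand_home':.04,'tray_slot':.052,'tray':.04,'wide_row':.052,'narrow_row':.052,'key':.05}.get(n,0)
    for d in tip_of('scene',n)[:6]: print(n,np.round(d['at']),round(d['confidence'],2),ray(P,d['at'],zz).round(3))
b,P=snap('side','b.png')
print(P['camera_from_world'])
cv2.imwrite('pics/ab.png',cv2.cvtColor(cv2.resize(np.hstack([a,b]),(800,300)),cv2.COLOR_RGB2BGR))
print(R.from_quat(read_tcp_rot()).as_matrix().round(2))
E
```

```text
pics
stand [181. 120.] 0.34 [ 0.335 -0.302  0.   ]
tray [239. 201.] 0.97 [ 0.555 -0.022  0.04 ]
tray_slot [205. 195.] 0.96 [ 0.575 -0.106  0.052]
stand_home [366. 209.] 0.28 [0.457 0.292 0.04 ]
wide_row [206. 193.] 0.63 [ 0.569 -0.106  0.052]
wide_row [251. 216.] 0.56 [0.589 0.025 0.052]
narrow_row [256. 183.] 0.92 [0.494 0.004 0.052]
holder [362. 218.] 0.59 [0.461 0.291 0.   ]
holder [206. 192.] 0.37 [ 0.541 -0.126  0.   ]
key [364. 209.] 0.63 [0.464 0.286 0.05 ]
large1 [141. 194.] 0.96 [ 0.609 -0.288  0.   ]
large1 [114. 222.] 0.91 [ 0.71 -0.31  0.  ]
large1 [339. 262.] 0.75 [0.605 0.267 0.   ]
large1 [143. 238.] 0.7 [ 0.724 -0.219  0.   ]
small1 [211. 274.] 0.64 [ 0.749 -0.017  0.   ]
small1 [409. 253.] 0.6 [0.517 0.425 0.   ]
small1 [122. 158.] 0.57 [ 0.524 -0.395  0.   ]
small1 [165. 152.] 0.57 [ 0.458 -0.291  0.   ]
cone1 [250. 287.] 0.76 [0.745 0.083 0.   ]
cone1 [208. 279.] 0.68 [ 0.763 -0.018  0.   ]
mug [181. 123.] 0.96 [ 0.345 -0.298  0.   ]
tub [374. 180.] 0.68 [0.333 0.295 0.   ]
[[ 0.97339466 -0.22889795  0.0104194  -0.54298421]
 [-0.14255116 -0.64055049 -0.7545689   0.14474806]
 [ 0.17939343  0.73300805 -0.6561381   0.98519757]
 [ 0.          0.          0.          1.        ]]
[[-0.  1.  0.]
 [ 1.  0.  0.]
 [ 0.  0. -1.]]
```

View pics/a.png

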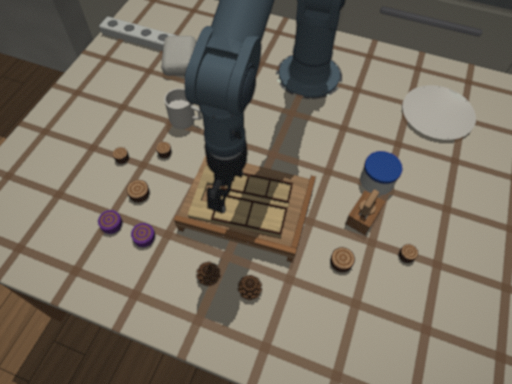

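View pics/b.png

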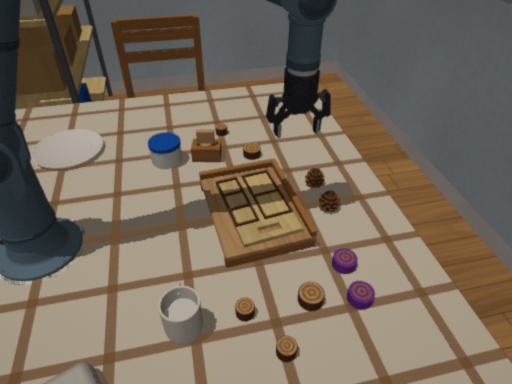

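Scene: tray/stand at about (247,207). Brown large slices at (139,190) and (342,259); purple look-alikes at (110,222) and (143,235) are not meant. Small slices at (121,155), (164,150), (409,253). Key and holder are at (367,208), close to the tub at (383,170). Next, closer wrist views.

```bash
python3 - <<'E'
from h import *
q=down(np.pi/2)
q0=read_tcp_rot()
print(q0)
move_ptp([0.5,0.2,0.40],q0); 
w1,P=snap('wrist','w1.png'); np.save('P1.npy',P,allow_pickle=True)
for n,z in [('key',.05),('holder',0),('large1',0),('small1',0),('tub',0)]:
    for d in tip_of('wrist',n)[:5]: print(n,np.round(d['at']),round(d['confidence'],2),ray(P,d['at'],z).round(4))
move_ptp([0.52,0.0,0.45],q0)
w2,P=snap('wrist','w2.png'); np.save('P2.npy',P,allow_pickle=True)
for n,z in [('stand',0),('stand_home',.04),('tray',.04),('tray_slot',.052),('wide_row',.052),('narrow_row',.052)]:
    for d in tip_of('wrist',n)[:3]: print(n,np.round(d['at']),round(d['confidence'],2),ray(P,d['at'],z).round(4))
print(np.array(P['camera_from_world']).round(3),read_time_s())
E
```

```text
[ 7.07093315e-01  7.07120247e-01  2.88239420e-05 -8.83367223e-06]
key [231.  94.] 0.57 [0.458  0.2908 0.05  ]
holder [233.  97.] 0.78 [0.4555 0.2885 0.    ]
large1 [316. 110.] 0.72 [0.6037 0.2663 0.    ]
small1 [274.  14.] 0.67 [0.5271 0.4172 0.    ]
tub [160.  91.] 0.67 [0.3281 0.2993 0.    ]
tray [277. 158.] 0.93 [ 0.5559 -0.0158  0.04  ]
tray_slot [277. 208.] 0.57 [ 0.5566 -0.1115  0.052 ]
wide_row [293. 144.] 0.86 [0.5844 0.0131 0.052 ]
narrow_row [244. 147.] 0.68 [0.4935 0.0057 0.052 ]
narrow_row [173. 279.] 0.57 [ 0.3409 -0.2733  0.052 ]
[[ 1.     0.003 -0.    -0.519]
 [ 0.003 -0.961  0.276 -0.091]
 [ 0.    -0.276 -0.961  0.57 ]
 [ 0.     0.     0.     1.   ]] 3.3667
```

View pics/w1.png

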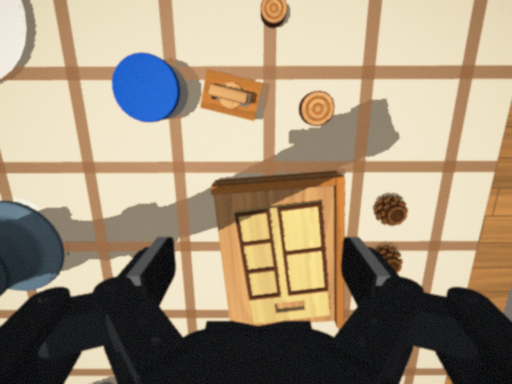

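View pics/w2.png

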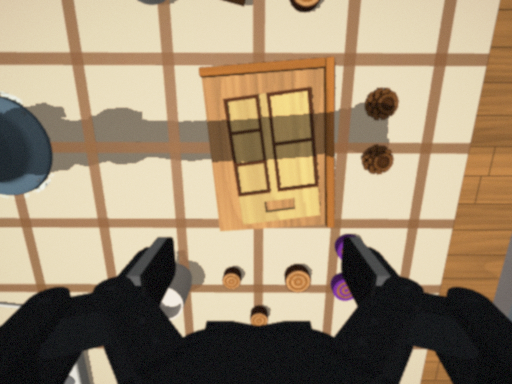

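w1: key in its holder at (231,94), with the tub at (146,87) left of it. w2: stand with its +x fence on the right (333,57 to 333,226) and its +y fence at the top. The tray sits inside it, slot at (279,206). I need an enlarged crop for the stand and tray corners.

```bash
python3 - <<'E'
import cv2,numpy as np
a=cv2.imread('pics/w2.png')[45:240,190:345]; a=cv2.resize(a,None,fx=3,fy=3,interpolation=cv2.INTER_CUBIC)
b=cv2.imread('pics/w1.png')[60:130,195:275]; b=cv2.resize(b,None,fx=4,fy=4,interpolation=cv2.INTER_CUBIC)
o=np.zeros((585,465+320,3),np.uint8);o[:,:465]=a;o[:280,465:]=b
for k in range(200,345,20): cv2.putText(o,str(k),((k-190)*3,580),0,.4,(0,0,255),1); cv2.line(o,((k-190)*3,0),((k-190)*3,8),(0,0,255),1)
for k in range(60,240,20): cv2.putText(o,str(k),(0,(k-45)*3+4),0,.4,(0,0,255),1)
cv2.imwrite('pics/c1.png',o)
E
```

```text
(no output)
```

View pics/c1.png

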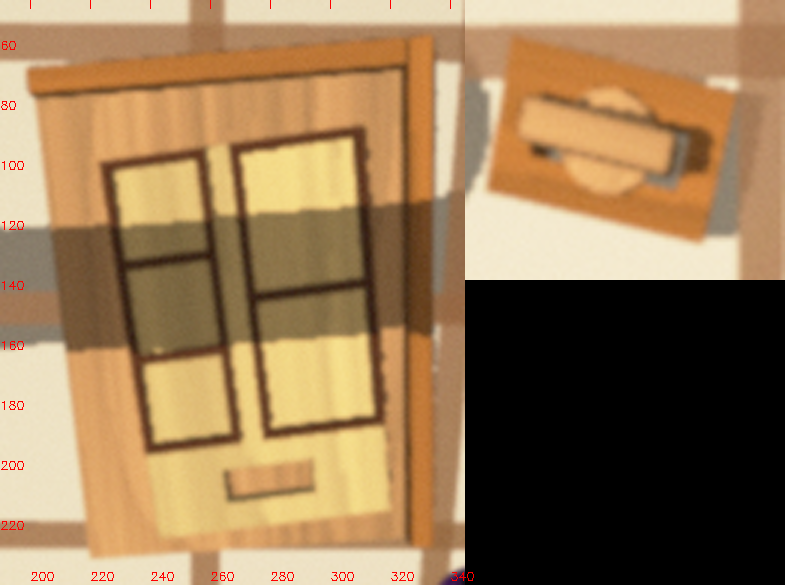

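```bash
cat > fit.py <<'E'
from h import *
from scipy.optimize import least_squares
def fit(P,pts,x0,fixz=0):
    m=np.array([p[0] for p in pts])/1000; uv=np.array([p[1] for p in pts])
    def W(v): 
        c,s=np.cos(v[2]),np.sin(v[2]); return np.c_[v[0]+c*m[:,0]-s*m[:,1],v[1]+s*m[:,0]+c*m[:,1],m[:,2]]
    f=lambda v:(np.array([proj(P,p) for p in W(v)])-uv).ravel()
    r=least_squares(f,x0,loss='soft_l1'); return r.x,f(r.x).reshape(-1,2)
E
python3 - <<'E'
from fit import *
P1=np.load('P1.npy',allow_pickle=True).item();P2=np.load('P2.npy',allow_pickle=True).item()
A=lambda x,y:(190+(x+.5)/3-.5,45+(y+.5)/3-.5)
B=lambda x,y:(195+(x-465+.5)/4-.5,60+(y+.5)/4-.5)
S=[((115,155,60),A(433,37)),((-115,155,60),A(27,70)),((-115,140,60),A(36,96)),((115,-155,60),A(431,545)),((100,-155,60),A(411,545)),((100,140,60),A(406,66)),((-115,-155,40),A(91,556))]
T=[((x,y,58),A(*c)) for x,y,c in [(-77,120,(101,163)),(-15,120,(206,150)),(-1,120,(231,146)),(77,120,(365,127)),(77,-60,(385,423)),(-1,-60,(266,438)),(-77,-60,(148,453)),(-15,-60,(240,440))]]
T+=[((x,y,52),A(*c)) for x,y,c in [(-77,-120,(158,537)),(77,-120,(390,511)),(-29,-79,(225,470)),(29,-79,(313,458)),(29,-101,(315,490)),(-29,-101,(228,502))]]
H=[((x,y,50),B(*c)) for x,y,c in [(-45,30,(512,37)),(45,30,(736,93)),(45,-30,(706,242)),(-45,-30,(487,190))]]
K=[((x,y,100),B(*c)) for x,y,c in [(-28,8,(527,97)),(28,8,(675,134)),(28,-8,(665,175)),(-28,-8,(519,137))]]
np.set_printoptions(precision=4,suppress=True)
for n,P,p in [('stand',P2,S),('tray',P2,T),('holder',P1,H),('key',P1,K)]:
    v,r=fit(P,p,[.5,0,0]); print(n,v,np.degrees(v[2])); print(r.round(1).tolist())
    if n=='stand':
        c,s=np.cos(v[2]),np.sin(v[2]); print('home',v[0]+c*.023-s*.02,v[1]+s*.023+c*.02); st=v
    if n=='tray':
        c,s=np.cos(st[2]),np.sin(st[2]); d=v[:2]-st[:2]; print('tray in stand',c*d[0]+s*d[1],-s*d[0]+c*d[1],np.degrees(v[2]-st[2]))
E
```

```text
stand [ 0.544  -0.0045  0.0764] 4.375956856447836
[[0.7, -0.9], [-0.9, -0.9], [-2.7, -0.1], [1.0, 1.2], [0.1, 1.7], [0.7, -0.1], [-0.3, 1.2]]
home 0.5653759107512845 0.017244428847878697
tray [ 0.5503 -0.0172  0.1304] 7.472915334363662
[[-0.2, -0.8], [0.1, -1.3], [-0.2, -1.0], [0.1, -0.8], [0.6, 0.7], [-0.7, 0.7], [-0.8, 0.5], [0.7, 0.9], [0.5, 0.2], [0.3, -0.3], [-0.4, 0.2], [-0.1, 0.6], [0.2, 0.6], [-0.1, 0.1]]
tray in stand 0.005347420155563356 -0.013242468652987097 3.096958477915826
holder [ 0.4574  0.2898 -0.2268] -12.995488034187266
[[0.0, -0.4], [0.5, -0.6], [-0.4, 0.5], [-0.1, 0.6]]
key [ 0.4571  0.2896 -0.2445] -14.008207563833837
[[-0.8, -1.1], [0.9, -0.3], [0.9, 0.9], [-1.0, 0.5]]
```

```bash
cat >> h.py <<'E'
ST=np.array([.544,-.0045,.0764])
def S2W(x,y,z,st=ST):
    c,s=np.cos(st[2]),np.sin(st[2]); return np.array([st[0]+c*x-s*y,st[1]+s*x+c*y,z])
def W2S(p,st=ST):
    c,s=np.cos(st[2]),np.sin(st[2]); d=np.array(p)[:2]-st[:2]; return np.array([c*d[0]+s*d[1],-s*d[0]+c*d[1]])
def guarded(dirn,maxd,F,step=.002,speed=.03,log=False):
    """straight steps until the opposing force along dirn rises by F"""
    d=np.array(dirn)/np.linalg.norm(dirn); p0=np.array(read_eef_pos()); f0=np.array(read_ft_force())
    n=int(maxd/step); f=0
    for i in range(1,n+1):
        movel(p0+d*step*i,speed=speed); f=-(np.array(read_ft_force())-f0)@d
        if log: print(round(step*i*1000),round(f,1),end='; ')
        if f>F: break
    return i*step,f
E
python3 - <<'E'
from h import *
q=down(np.pi/2+ST[2])
move_gripper(.04)
move_ptp(S2W(-.099,0,.12),q); movel(S2W(-.099,0,.075),q)
print(guarded([0,0,-1],.03,3,.001,.02),read_eef_pos())
z=read_eef_pos()[2]; movel(list(read_eef_pos()[:2])+[z+.004])
print('z',z,read_finger_gap())
print(guarded(S2W(1,0,0)-S2W(0,0,0),.05,12,log=True)); print(W2S(read_eef_pos()),read_time_s())
E
```

```text
(0.018000000000000002, np.float64(4.843619709395787)) [ 0.44589278 -0.01206115  0.05760951]
z 0.05760950890841996 0.03958685254171908
2 0.2; 4 0.4; 6 0.1; 8 -0.9; 10 -0.6; 12 0.1; 14 1.4; 16 1.2; 18 1.3; 20 0.9; 22 0.8; 24 1.5; 26 1.0; 28 0.6; 30 1.6; 32 0.9; 34 3.8; 36 6.5; 38 8.9; 40 12.6; (0.04, np.float64(12.6485134511676))
[-0.06459282 -0.00015352] 15.5667
```

```bash
python3 - <<'E'
from h import *
ex=S2W(1,0,0)-S2W(0,0,0); ey=S2W(0,1,0)-S2W(0,0,0)
p=W2S(read_eef_pos()); movel(S2W(p[0]-.012,p[1],.062)); movel(S2W(p[0]-.012,p[1],.12),speed=.3)
q=down(ST[2])
zz=.0605
move_ptp(S2W(.023,-.165,.12),q); movel(S2W(.023,-.165,zz))
print(guarded(ey,.075,12,.003,.05,log=True)); print(W2S(read_eef_pos()))
p=W2S(read_eef_pos()); movel(S2W(p[0],p[1]-.01,zz)); movel(S2W(p[0],p[1]-.02,.12),speed=.3)
q=down(np.pi/2+ST[2])
move_ptp(S2W(-.085,.02,.12),q); movel(S2W(-.085,.02,.063))
print(guarded(ex,.04,14,.003,.05,log=True)); print(W2S(read_eef_pos()))
p=W2S(read_eef_pos()); movel(S2W(p[0]-.012,p[1],.063)); movel(S2W(p[0]-.012,p[1],.15),speed=.3)
move_gripper(.085)
move_ptp(S2W(.023,-.03,.36),down(ST[2]))
w,P=snap('wrist','w3.png'); np.save('P3.npy',P,allow_pickle=True)
a=w[100:300,150:400]; cv2.imwrite('pics/c3.png',cv2.cvtColor(cv2.resize(w,(800,600),interpolation=cv2.INTER_CUBIC),cv2.COLOR_RGB2BGR))
print(read_time_s())
E
```

```text
3 -1.2; 6 -1.3; 9 0.2; 12 -0.2; 15 -0.3; 18 -0.3; 21 1.2; 24 1.5; 27 1.7; 30 0.9; 33 1.0; 36 0.9; 39 0.9; 42 0.9; 45 0.6; 48 1.0; 51 0.9; 54 0.4; 57 4.6; 60 9.2; 63 11.7; 66 15.6; (0.066, np.float64(15.583098557171123))
[ 0.02283152 -0.10912991]
3 0.4; 6 -0.7; 9 -0.1; 12 0.0; 15 0.5; 18 0.2; 21 2.6; 24 7.2; 27 10.8; 30 14.9; (0.03, np.float64(14.927244337827998))
[-0.06452001  0.01934837]
30.6167
```

View pics/c3.png

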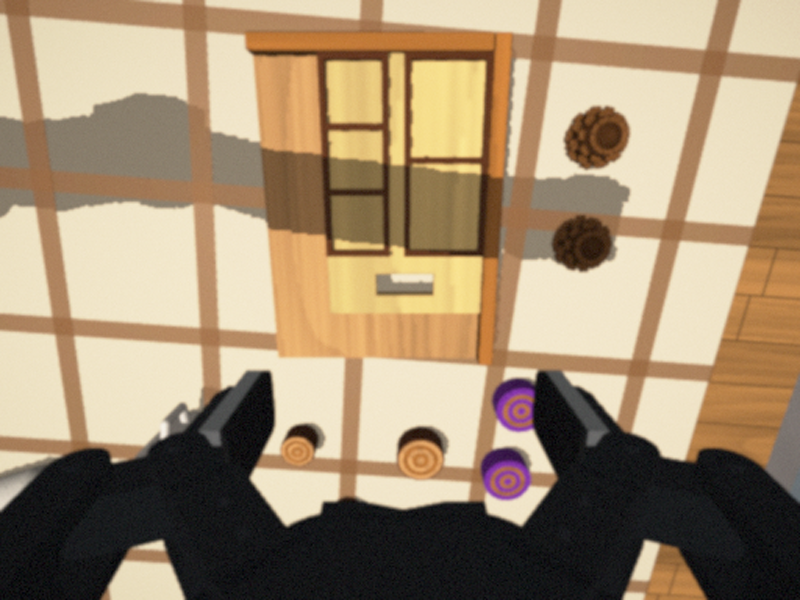

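The tray now looks square against both fences, with the slot at (405,284) showing the table through the deck. Next I refine the fit and look at the key up close.

```bash
python3 - <<'E'
from fit import *
np.set_printoptions(precision=4,suppress=True)
P=np.load('P3.npy',allow_pickle=True).item()
s=1.5625;C=lambda x,y:((x+.5)/s-.5,(y+.5)/s-.5)
T=[((x,y,58),C(*c)) for x,y,c in [(-77,120,(319,53)),(-15,120,(388,53)),(77,120,(492,54)),(77,-60,(489,257)),(-1,-60,(404,255)),(-77,-60,(327,255)),(-15,-60,(390,255))]]
T+=[((x,y,52),C(*c)) for x,y,c in [(-77,-120,(330,313)),(77,-120,(480,314)),(-29,-79,(376,273)),(29,-79,(433,274)),(29,-101,(434,295)),(-29,-101,(376,294))]]
v,r=fit(P,T,[.56,.01,.08]); print(v,r.round(1).tolist()); print('slot',[v[0]+.09*np.sin(v[2]),v[1]-.09*np.cos(v[2])], 'from stand',S2W(.023,.02-.09,0))
S=[((115,155,60),C(511,33)),((-115,155,60),C(246,33)),((100,140,60),C(495,51)),((-115,-155,40),C(280,356)),((115,-155,60),C(493,364))]
v,r=fit(P,S,[.54,.01,.08]); print('stand',v,r.round(1).tolist())
# key close look
k=np.array([.457,.29])
move_ptp([k[0],k[1]-.07,.30],down(-.235))
w,P=snap('wrist'); np.save('P4.npy',P,allow_pickle=True)
for n,z in [('key',.05),('holder',0)]:
  for d in tip_of('wrist',n)[:2]: print(n,d,ray(P,d['at'],z))
u=proj(P,[*k,.1]).astype(int);print(u)
x0,y0=max(u[0]-60,0),max(u[1]-45,0); print(x0,y0)
cv2.imwrite('pics/c4.png',cv2.cvtColor(cv2.resize(w[y0:y0+100,x0:x0+130],None,fx=6,fy=6,interpolation=cv2.INTER_CUBIC),cv2.COLOR_RGB2BGR))
E
```

```text
[0.5658 0.0177 0.0749] [[-1.3, -1.3], [0.5, -1.2], [2.0, -1.6], [-3.3, -0.1], [0.1, 1.0], [-0.3, 0.9], [-0.1, 1.0], [0.1, -0.1], [-0.2, -0.4], [0.1, 0.7], [0.6, 0.2], [-0.3, 0.3], [0.3, 0.8]]
slot [np.float64(0.5725273985911565), np.float64(-0.07208106472201173)] from stand [ 0.5723 -0.0725  0.    ]
stand [ 0.5447 -0.0048  0.0798] [[1.7, -0.9], [-1.5, -0.4], [0.0, 0.2], [-0.5, 1.6], [0.4, 1.3]]
key {'at': [242.7, 107.9], 'confidence': 0.74} [0.4557 0.2932 0.05  ]
holder {'at': [247.6, 110.2], 'confidence': 0.81} [0.4594 0.2893 0.    ]
[242 110]
182 65
```

View pics/c4.png

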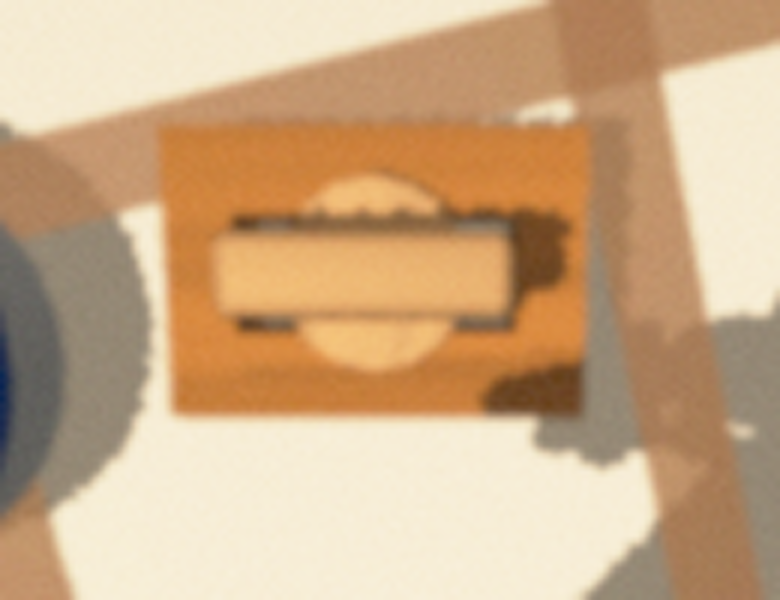

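```bash
cat > key.py <<'E'
from fit import *
np.set_printoptions(precision=4,suppress=True)
P=np.load('P4.npy',allow_pickle=True).item()
D=lambda x,y:(182+(x+.5)/6-.5,65+(y+.5)/6-.5)
K=[((x,y,100),D(*c)) for x,y,c in [(-28,8,(213,236)),(28,8,(512,236)),(28,-8,(512,320)),(-28,-8,(213,318))]]
v,r=fit(P,K,[.457,.29,-.23]); print('key',v,r.round(1).tolist())
H=[((x,y,50),D(*c)) for x,y,c in [(-45,30,(160,127)),(45,30,(592,127)),(45,-30,(582,415)),(-45,-30,(173,413))]]
h,r=fit(P,H,[.457,.29,-.23]); print('hold',h,r.round(1).tolist())
E
python3 - <<'E'
from key import *
k=(v+h)/2; k[:2]=v[:2]
q=down(k[2]+np.pi/2)
move_gripper(.06)
move_ptp([k[0],k[1],.16],q); movel([k[0],k[1],.080],q,speed=.1)
print('ft',read_ft_force())
move_gripper(0.0,60); print('gap',read_finger_gap(),read_grasp_force(),read_eef_pos())
p=read_eef_pos()
movel([p[0],p[1],p[2]+.09],speed=.1); print(read_finger_gap(),read_ft_force(),read_qpos())
snap('wrist','w5.png'); a,P=snap('side','s5.png'); u=proj(P,read_eef_pos()).astype(int)
cv2.imwrite('pics/c5.png',cv2.cvtColor(cv2.resize(a[u[1]-50:u[1]+70,max(u[0]-70,0):u[0]+70],None,fx=4,fy=4),cv2.COLOR_RGB2BGR))
print(read_time_s())
E
```

```text
key [ 0.4566  0.2895 -0.24  ] [[-0.7, -0.7], [0.5, -0.5], [0.3, 0.6], [-0.1, 0.7]]
hold [ 0.4571  0.2899 -0.2402] [[-0.2, -0.7], [0.0, -0.3], [0.5, 0.6], [-0.3, 0.6]]
ft [ 0.1133  0.6516 -0.6746]
gap 0.015358955269713266 58.77310395240784 [0.4571 0.2898 0.0807]
0.015345243025500067 [ 1.0245 -0.06   -1.0536] [-0.5811  0.272  -0.0688  1.9309  0.0228  0.9412  0.67  ]
36.0917
```

View pics/c5.png

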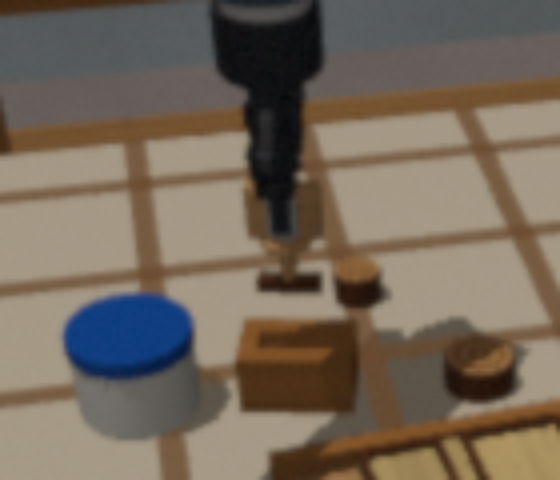

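The key is lifted upright: handle in the fingers, collar and T-head below. Next I carry it to the slot and insert it under force guard.

```bash
python3 - <<'E'
from h import *
s=[.5725,-.0723]; q=down(ST[2]+np.pi/2)
p=read_eef_pos(); movel([p[0],p[1],.22],speed=.2)
move_ptp([*s,.20],q); movel([*s,.130],q,speed=.1)
print('above',read_eef_pos(),read_ft_force())
print(guarded([0,0,-1],.054,6,.003,.06,log=True)); print(read_eef_pos(),read_ft_force(),read_qpos(),read_time_s())
a,P=snap('side'); u=proj(P,[*s,.06]).astype(int)
cv2.imwrite('pics/c6.png',cv2.cvtColor(cv2.resize(a[u[1]-70:u[1]+50,max(u[0]-70,0):u[0]+70],None,fx=4,fy=4),cv2.COLOR_RGB2BGR))
E
```

```text
above [ 0.5731288  -0.07230752  0.13054703] [-0.63697307  0.7473413  -1.23244305]
3 0.5; 6 0.8; 9 0.0; 12 -0.0; 15 0.6; 18 -0.1; 21 1.5; 24 0.2; 27 -1.6; 30 0.0; 33 -0.5; 36 -0.1; 39 -0.1; 42 0.7; 45 0.8; 48 -0.1; 51 16.8; (0.051000000000000004, np.float64(16.83831038992407))
[ 0.57362405 -0.0723485   0.08262794] [-5.71813166  0.64392135 15.60586734] [-0.07060024  0.45604953  0.15039294  1.89988353 -0.0937541   0.79252497
  1.77756638] 43.0083
```

View pics/c6.png

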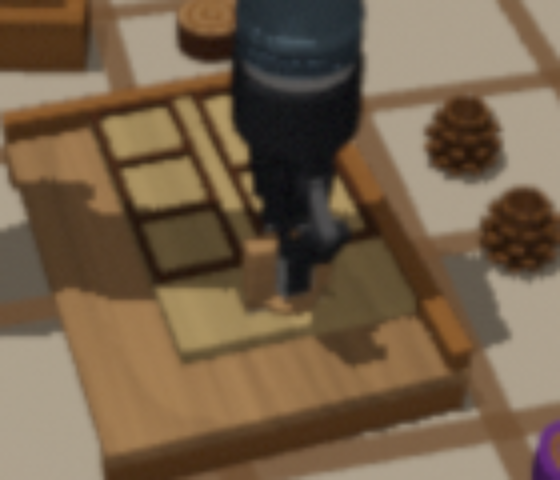

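The collar is on the tray: TCP z 0.0826 against a predicted 0.0827. Now the quarter turn.

```bash
python3 - <<'E'
from h import *
s=read_eef_pos()[:2]
movel([*s,.0838],speed=.03)
for a in (75,60,45,30,15,0):
    movel([*s,.0838],down(ST[2]+np.radians(a)),speed=.02); print(a,np.round(read_ft_force(),1),np.round(read_ft_torque(),2),read_time_s())
print(read_eef_pos(),R.from_quat(read_tcp_rot()).as_matrix()[:2,1])
move_gripper(.035)
p=read_eef_pos(); movel([p[0],p[1],.18],speed=.15); move_gripper(.085)
move_ptp([.56,-.14,.36],down(ST[2]))
w,P=snap('wrist'); np.save('P7.npy',P,allow_pickle=True)
cv2.imwrite('pics/c7.png',cv2.cvtColor(cv2.resize(w,(800,600),interpolation=cv2.INTER_CUBIC),cv2.COLOR_RGB2BGR))
for n in ['large1','small1']:
  for d in tip_of('wrist',n)[:5]: print(n,np.round(d['at']),round(d['confidence'],2),ray(P,d['at'],0).round(4))
print(read_time_s())
E
```

```text
75 [-0.6  0.3 -1. ] [ 0.08 -0.03 -0.07] 43.7583
60 [ 0.2  0.6 -0.7] [-0.06 -0.04  0.  ] 44.1667
45 [-0.7 -1.  -0.8] [ 0.   -0.01 -0.02] 44.575
30 [-0.  -0.5 -0.8] [-0.02 -0.03 -0.02] 44.9833
15 [-0.8  0.1 -0.9] [-0.07 -0.02  0.03] 45.3917
0 [ 0.1 -0.4 -0.7] [-0.01  0.02 -0.01] 45.8
[ 0.57356613 -0.07228831  0.08375645] [0.9967657  0.08036245]
large1 [333. 248.] 0.92 [ 0.7142 -0.3092  0.    ]
large1 [340. 202.] 0.82 [ 0.7119 -0.2164  0.    ]
large1 [276. 238.] 0.61 [ 0.605  -0.2964  0.    ]
small1 [196. 228.] 0.9 [ 0.455  -0.2883  0.    ]
small1 [230. 282.] 0.56 [ 0.5226 -0.3965  0.    ]
48.4083
```

View pics/c7.png

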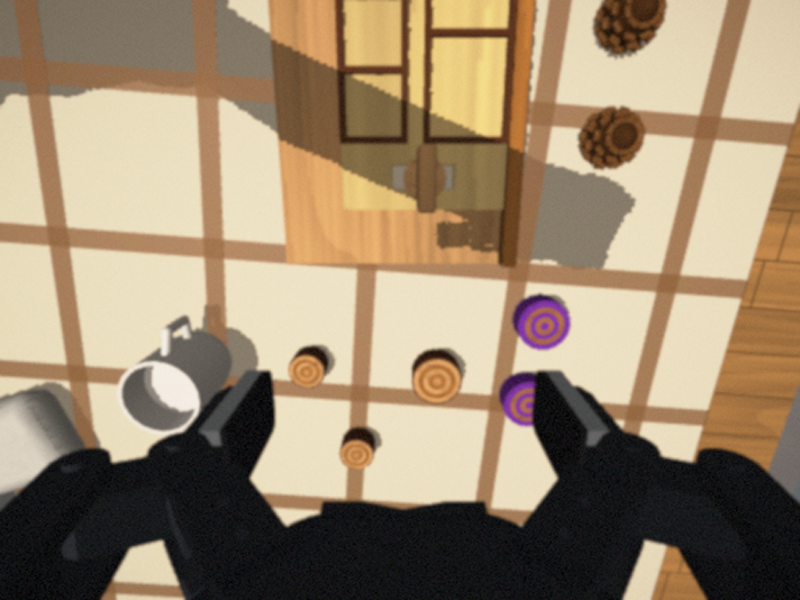

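The key is crosswise at (427,178), collar down. Brown slices: large at (437,380), small at (308,371) and (357,454). The purple ones at (542,322) and (525,402) stay put. I'll compute positions from the disc tops.

```bash
cat >> h.py <<'E'
def top_center(im,P,xy,r,s=1.0):
    """centre of the disc's top face (z=.028) near xy: saturated+bright wood blob around the predicted pixel"""
    c=proj(P,[*xy,.028])*s; e=np.linalg.norm(proj(P,[xy[0]+r,xy[1],.028])*s-c)
    m=int(e*2.2); x0,y0=int(c[0])-m,int(c[1])-m
    x0,y0=max(x0,0),max(y0,0)
    cr=cv2.GaussianBlur(im[y0:y0+2*m,x0:x0+2*m],(0,0),s); hsv=cv2.cvtColor(cr,cv2.COLOR_RGB2HSV)
    mask=((hsv[...,1]>95)&(hsv[...,2]>110)).astype(np.uint8)
    n,l,st,ce=cv2.connectedComponentsWithStats(mask)
    ok=[i for i in range(1,n) if .35*np.pi*e*e<st[i,4]<1.6*np.pi*e*e]
    if not ok: return None,[int(v) for v in sorted(st[1:,4])[-3:]],e
    i=min(ok,key=lambda i:np.linalg.norm(ce[i]+[x0,y0]-c))
    h=cv2.convexHull(np.argwhere(l==i)[:,::-1].astype(np.int32)).astype(np.float32)
    (u,v),_=cv2.minEnclosingCircle(h); M=cv2.moments(h); u,v=M['m10']/M['m00'],M['m01']/M['m00']
    w=ray(P,[(u+x0+.5)/s-.5,(v+y0+.5)/s-.5],.028); return w[:2],int(st[i,4]),e
E
python3 - <<'E'
from h import *
P=np.load('P7.npy',allow_pickle=True).item(); im=cv2.cvtColor(cv2.imread('pics/c7.png'),cv2.COLOR_BGR2RGB); s=1.5625
for n,px,r,nn in [('L',(437,380),.029,(.605,-.2964)),('S1',(308,371),.021,(.455,-.288)),('S2',(357,454),.021,(.5226,-.3965))]:
    w=ray(P,[(px[0]+.5)/s-.5,(px[1]+.5)/s-.5],.028)[:2]; print(n,w.round(4),top_center(im,P,w,r,s),np.pi*top_center(im,P,w,r,s)[2]**2, nn)
    x,y=px; print(im[y,x],im[y,x+10],im[y-25,x])
E
```

```text
L [ 0.6087 -0.292 ] (array([ 0.61599232, -0.31041509]), 3023, np.float64(25.463859759285352)) 2037.0342926331982 (0.605, -0.2964)
[216 157  99] [213 153  94] [46 22 16]
S1 [ 0.4625 -0.2924] (None, [1844], np.float64(18.656140870481646)) 1093.4363250605804 (0.455, -0.288)
[202 140  83] [191 125  69] [137 124 104]
S2 [ 0.5229 -0.3965] (array([ 0.52200225, -0.40842125]), 1100, np.float64(17.554476284124576)) 968.1120536481302 (0.5226, -0.3965)
[199 140  82] [178 119  63] [46 28 19]
```

```bash
sed -i 's/hsv\[...,1\]>95/hsv[...,1]>122/' h.py
cat >> h.py <<'E'
TR=np.array([.5656,.0174,.0762])
def pick_place(xy,r,pocket,chk=None):
    q=down(ST[2]); d=S2W(0,1,0)-S2W(0,0,0)
    move_gripper(.085 if r>.025 else .07)
    move_ptp([xy[0]-.055*d[0],xy[1]-.055*d[1],.25],q)
    im,P=snap('wrist',chk); c,a,e=top_center(im,P,xy,r)
    nn=tip_of('wrist','large1' if r>.025 else 'small1'); nn=[ray(P,k['at'],0)[:2].round(4).tolist() for k in nn[:4]]
    print('seen',c,a,round(np.pi*e*e),nn)
    if c is None or np.linalg.norm(c-xy)>.02: return 'not found'
    move_ptp([*c,.12],q); movel([*c,.026],speed=.12); f=read_ft_force()
    move_gripper(0,40); g=read_finger_gap(); print('gap',g,'ft',np.round(f,1))
    if abs(g-2*r)>.006: move_gripper(.085); movel([*c,.12]); return 'bad grip'
    movel([*c,.15],speed=.25)
    t=S2W(*pocket,0,TR)[:2]
    move_ptp([*t,.16],q); movel([*t,.095],speed=.15)
    print(guarded([0,0,-1],.019,4,.002,.04),read_eef_pos(),read_finger_gap())
    move_gripper(2*r+.014); movel([*t,.16],speed=.25); return read_time_s()
E
python3 - <<'E'
from h import *
print(pick_place(np.array([.6087,-.292]),.029,(.038,.0735),'p1.png'))
E
```

```text
seen [ 0.60855687 -0.29345088] 1705 1832 [[0.7185, -0.3165], [0.6083, -0.2949], [0.7162, -0.2163]]
gap 0.056816653305432056 ft [-0.9  0.7  1.2]
(0.018000000000000002, np.float64(10.623152656054916)) [0.59889576 0.09263741 0.07935151] 0.056288258804773526
57.3083
```

```bash
python3 - <<'E'
from h import *
print(pick_place(np.array([.4625,-.2924]),.021,(-.046,.088),'p2.png'))
print(pick_place(np.array([.5229,-.3965]),.021,(-.046,.030),'p3.png'))
move_ptp([.55,.2,.40],down(ST[2]))
w,P=snap('wrist'); np.save('P8.npy',P,allow_pickle=True)
cv2.imwrite('pics/c8.png',cv2.cvtColor(cv2.resize(w,(800,600),interpolation=cv2.INTER_CUBIC),cv2.COLOR_RGB2BGR))
for n,xy,r in [('large1',(.604,.266),.029),('small1',(.522,.42),.021)]:
  for d in tip_of('wrist',n)[:5]: print(n,np.round(d['at']),round(d['confidence'],2),ray(P,d['at'],0).round(4))
E
```

```text
seen [ 0.46046151 -0.29220487] 829 968 [[0.4603, -0.293], [0.5241, -0.3932]]
gap 0.04053966752271832 ft [ 0.7 -0.2  0.3]
(0.018000000000000002, np.float64(15.443030863893629)) [0.51353432 0.1006231  0.07899455] 0.040389952788251506
67.0
seen [ 0.52211036 -0.39646543] 882 967 [[0.5235, -0.3968]]
gap 0.04061832137147195 ft [ 0.2 -0.   0. ]
(0.018000000000000002, np.float64(15.461550219154578)) [0.51798228 0.04284801 0.07916387] 0.04081379752553516
77.2083
large1 [291. 114.] 0.8 [0.6012 0.2657 0.    ]
large1 [282. 214.] 0.63 [0.6049 0.0751 0.    ]
small1 [237. 237.] 0.96 [0.5183 0.0182 0.    ]
small1 [238.  10.] 0.95 [0.4978 0.4204 0.    ]
small1 [230. 205.] 0.71 [0.5003 0.0855 0.    ]
small1 [258. 246.] 0.44 [5.636e-01 1.000e-04 0.000e+00]
```

View pics/c8.png

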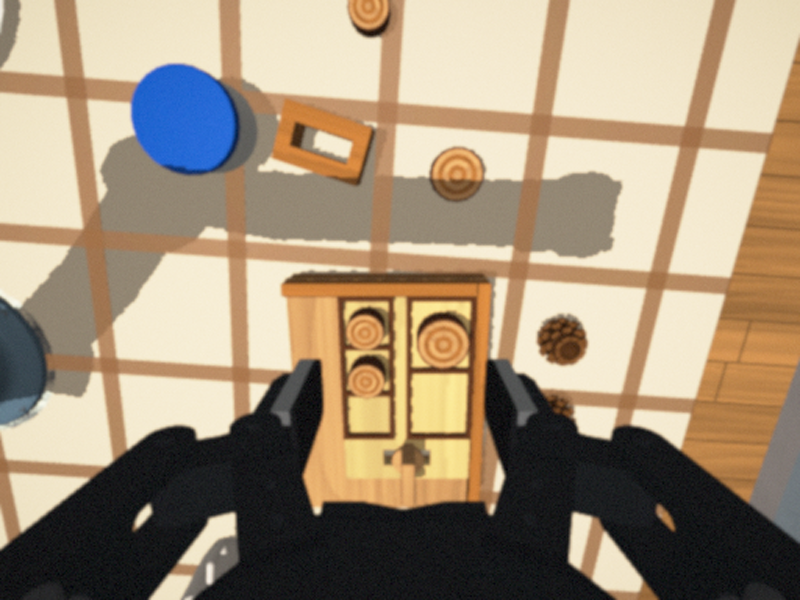

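Three slices sit in their pockets. The small one has been knocked, now at (369,10), about (0.498, 0.42). The large one is at (458,174), about (0.601, 0.266). Both remaining ones next.

```bash
python3 - <<'E'
from h import *
print(pick_place(np.array([.602,.266]),.029,(.038,-.0135),'p4.png'))
print(pick_place(np.array([.498,.420]),.021,(-.046,-.028),'p5.png'))
move_ptp([.56,-.06,.38],down(ST[2]))
w,P=snap('wrist'); np.save('P9.npy',P,allow_pickle=True)
a,_=snap('side'); o=np.hstack([cv2.resize(w[0:300,100:450],None,fx=1.14,fy=1.14),cv2.resize(a[130:280,180:340],None,fx=2.28,fy=2.28)[:342]])
print(o.shape,read_time_s()); cv2.imwrite('pics/c9.png',cv2.cvtColor(o,cv2.COLOR_RGB2BGR))
E
```

```text
seen [0.6002359  0.27057405] 1470 1833 [[0.602, 0.2682], [0.6001, 0.0622]]
gap 0.056597638184490505 ft [0.1 0.1 0.4]
(0.018000000000000002, np.float64(13.384195085709687)) [0.60535741 0.00730789 0.07924686] 0.056658874065924916
86.8833
seen [0.49898524 0.4220046 ] 942 974 [[0.4989, 0.4239]]
gap 0.040375205186375863 ft [0.2 0.4 1. ]
(0.018000000000000002, np.float64(15.094214591251244)) [ 0.52259684 -0.01396757  0.07911491] 0.04082651146276333
96.425
(342, 764, 3) 97.4333
```

View pics/c9.png

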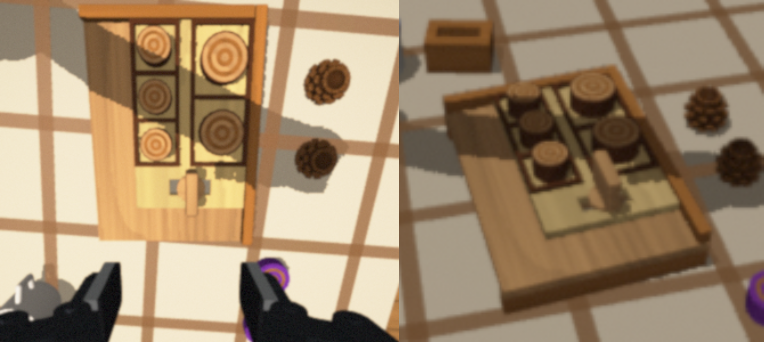

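All five slices lie flat in their pockets, the key is crosswise with its collar down, and the tray is flush in the corner. Handing in.

```bash
python3 -c "
from bench import *
print(sign_off(),read_time_s())"
```

```text
the job is handed in; nothing more can be done
the job is handed in; nothing more can be done
```

The job is handed in at about 97 s of the 210 s allowed: the tray is home against both fences, the key is seated and turned a quarter turn, and all five slices then went flat into their pockets; no verdict was shown at sign-off.

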